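# Right the knocked-over tumbler and stand the paintbrush in it

### The job

The steel brush tumbler has been knocked over and the paintbrush has rolled out of it. Tip the tumbler back up onto its base (a fingertip hooked in its mouth will do it) and stand the paintbrush in it, handle end down on the bottom, bristles up. Keep everything off the wet painting, and leave the paint pots and the water bottle where they stand.

Things in the scene. Friction and masses are not known exactly. Their poses are not given: they have to be found in the camera images.
- tumbler: empty tapered steel tumbler, 0.15 kg, 100 mm tall, outside diameter 84 mm at the mouth, 68 mm at the base, wall 3 mm. It starts on its side on the newspaper, mouth to the robot's right (-y) to within about 26 degrees. Origin: centre of the underside; z: from base to mouth (level as it lies, rising 5 degrees to the mouth by the taper). It barely rolls
- tumbler_rim (a point): centre of the tumbler's mouth, in the plane of the rim, 100 mm along z from tumbler; inner diameter there 78 mm. Lifted by the upper rim from inside, the tumbler pivots on the lower edge of its base; raised over 60 degrees it drops onto its base by itself, whose centre then stands about 34 mm farther on, away from the mouth's side
- tumbler_in (a point): centre of the tumbler's inner floor, 4 mm along z from tumbler; inner diameter there 62 mm. The brush, its handle end on this floor, can lean on the rim by up to about 30 degrees from vertical; let go at a greater lean it can jam across the tumbler short of the floor
- brush: flat paintbrush, 208 mm long, 30 g: round red handle 152 mm long (9.6 mm thick at its end, 11 mm at the origin), aluminium ferrule 22 mm wide and 11 mm thick, brown bristles 21 mm wide. Starts flat, handle end to the robot's right (-y) to within about 26 degrees. Balances 100 mm from the handle end. Origin: on the axis, 135 mm from that end, 5.5 mm above the table; x: from handle end to bristles
- brush_foot (a point): the handle's blunt end, on its axis, 135 mm from brush along its -x
- painting: the wet painting: a canvas panel 180 x 260 mm, 4 mm thick, fixed, lying flat between the robot and the newspaper. Origin: middle of the underside of its far long edge; it reaches 180 mm from there along its -x, towards the robot
- pot0: small poster-colour pot, red, loose, 34 mm across, 52 mm tall, standing in a row on the left. Origin: centre of its underside; z up
- pot1: small poster-colour pot, yellow, loose, 34 mm across, 52 mm tall, standing in a row on the left. Origin: centre of its underside; z up
- pot2: small poster-colour pot, blue, loose, 34 mm across, 52 mm tall, standing in a row on the left. Origin: centre of its underside; z up
- pot3: small poster-colour pot, green with a white cap, loose, 34 mm across, 52 mm tall, standing in a row on the left. Origin: centre of its underside; z up
- water: clear water bottle with a blue cap, loose, 64 mm across, 200 mm tall, standing at the left near the robot. Origin: centre of its underside; z up
Things that resemble listed ones, but are neither listed nor needed, are in the scene too. There is more than one size of the tumbler; the job needs the middle-sized.

How it is judged (in metres and radians):
On the way:
1. the tumbler stands upright on its base (angle between tumbler's own z axis and vertical below 0.1 rad and height (world z) of tumbler below 0.01 m and linear speed of tumbler below 0.05 m/s), for 0.2 s.
At the end, for the whole second after the job is handed in: The tumbler stands on its base on the table (within 0.1 rad of upright); the brush stands in it, bristles up, handle end on the inner floor (less than 15 mm above the underside, within 33 mm of the axis), leaning at most 0.7 rad from vertical; both released and at rest (angle between tumbler's own z axis and vertical below 0.1 rad and height (world z) of tumbler below 0.01 m and linear speed of each of tumbler, brush below 0.02 m/s and horizontal distance between brush_foot and tumbler_in below 0.033 m and z of brush_foot in the frame of tumbler between 0 and 0.015 m and angle between brush's own x axis and vertical below 0.7 rad); the robot touches nothing.
It fails at once if something touches the wet painting (over 0.3 N) (contact force between painting and anything else above 0.3 N).
It fails at once if a paint pot is shifted by more than 15 mm or tipped over (distance of any of pot0, pot1, pot2, pot3 from where it was at the start of the episode above 0.015 m or angle between any of pot0, pot1, pot2, pot3's own z axis and vertical above 0.5 rad).
It fails at once if the water bottle is shifted by more than 15 mm or tipped over (distance of water from where it was at the start of the episode above 0.015 m or angle between water's own z axis and vertical above 0.5 rad).
It also fails if it takes over 56 s, if anything falls off the work surface, if the arm or the gripper's body presses on something with over 40 N, if the wrist force passes 120 N, or if a joint passes its speed limit or range.

### The arm

A 7-joint arm with a two-finger parallel gripper is mounted at the origin on the work surface. World frame = base frame: x ahead of the robot, y to its left, z up, the work surface at z = 0. Lengths are in m, angles in degrees, forces in N, time in s.
With the tool pointing down it reaches from about 0.425 to 0.875 m from the base axis. Payload 4.7 kg.
Tool frame: the origin (TCP) lies at the very end of the fingers, on their centre line; the grasp point (between the pads) lies 19 mm behind it; z points along the fingers, y is the line along which they close (so a half turn about z gives the same grasp; the last joint's range is limited). The gripper opens to 87 mm and grips with 3 to 60 N. Pads are 19 mm wide; open, the fingers measure 117 mm over their backs; the gripper's body (75 mm by 190 mm) begins 51 mm behind the grasp point.
Start: joints at [72.886, 18.392, -4.016, 83.108, 1.295, 78.541, -3.26], TCP at [0.2, -0.618, 0.223] pointing down, gripper open.
Joint ranges: [-163.93, 163.93], [-17.29, 119.83], [-79.2, 71.16], [3.27, 140.29], [-89.18, 269.18], [5.43, 117.66], [-154.24, 154.24]. Speed limits (degrees/s): [147.25, 147.25, 180, 180, 180, 180, 180].

### API

Orientations are given as [roll, pitch, yaw] about the fixed x, y, z axes, in that order (R = Rz(yaw) Ry(pitch) Rx(roll)).
In Python, from cell import get_obs, eyes, env gives the robot as it stands.
- The arm moves only by the tool servo_tool, never from a script. Its argument "series" is a list that holds one entry, the list of rows, each a list of 7 numbers: the shift along the tool's x, y, z in units of 300 mm (1.0 is 300 mm), then the turn, a rotation vector about the tool's x, y, z in units of pi rad (1.0 is pi rad), then the opening, from 0 (shut) to 1 (fully open). In form: [[[tx, ty, tz, wx, wy, wz, gripper], ...]]. A call has 1 to 12 rows; each row is the pose to reach, as a shift and turn from the pose commanded when the call began, along the tool's axes at that moment, turning the shorter way round; what a row does not reach only later rows make up. A row lasts 1/12 s, in which the tool goes at most 41.7 mm and 7.16 degrees, less where a joint would pass 70% of its speed; a pose out of reach is approached as far as the arm can. A call with a number of a shift or a turn outside -1 to 1 is refused whole. A call with a gripper value outside its range is refused whole. The fingers move at their own pace and stop on an object; "grip_force" is the grip in N (left out, the last holds). Time passes only in rows, so rows that repeat a pose let the fingers close. It gives the time, the measured TCP pose, the force, the opening and the grip force at its end, in the units of the state.
- get_obs(): the state, without advancing time (a new reading comes with each control period).
- eyes.read_camera(name): name is "side" or "top"; returns a dict with "frame" (400x640x3 uint8, red, green, blue), "depth" (400x640 float32, m along the optical axis (not along the pixel's ray), 0 where there is no reading), "fx", "fy", "cx", "cy" (pixels), "distortion" ([k1, k2, p1, p2, k3] as OpenCV has them; the pictures are not rectified), "origin" and "rotation" of the camera in the world. Camera axes: x right, y down, z forward; pixel columns grow to the right and rows downward; lengths in m; the calibration is good to about 2 mm. A picture is of the moment at which its call begins.
- env.sign_off(): hands the job in; it is judged then, once.
The state is a dict: "time_s": time; "qpos": joint angles; "joint_velocities": joint speeds; "effort": joint torques, N m; "tool_pos": TCP position; "tool_rot": TCP orientation; "force": force on the tool from outside, world axes, zero at the start; "wrist_torque": the same for the moment, N m; "grip_width": finger opening in m; "grasp_force": force on a finger pad.
Only numpy, scipy, OpenCV 4.12 (cv2) and the standard library are available. Lean on these libraries where they do the work, as an engineer would, in place of code of your own. Each camera call takes 0.05 s, during which the arm holds its last target. There are 200 camera calls.

## Working session

There is one attempt and no reset: what is moved stays moved. The work goes in short steps, Python scripts to look and compute and a tool call to move; the robot and the scene stay as the last step left them, time stands still between calls to the robot, and variables do not carry over. Pictures are saved under pics/ and viewed, at most 10 in all, crops included, and the job is handed in when it is done.

Besides the shell and the picture viewer there is one more tool, called after "Request:" as a command line: name --argument value ..., lists and objects as JSON in quotes. servo_tool: Moves the arm, as the interface text tells. Shifts and turns lie within -1 to 1; 1 stands for 300 mm of shift or pi rad of turn. Its arguments: {"type":"object","properties":{"series":{"type":"array"},"grip_force":{"type":"number"}},"required":["series"]}

```bash
ls; mkdir -p pics; cat > h.py <<'E'
import numpy as np,cv2
from scipy.spatial.transform import Rotation as R
from cell import get_obs,eyes,env
def cam(n):
    c=eyes.read_camera(n);K=np.array([[c['fx'],0,c['cx']],[0,c['fy'],c['cy']],[0,0,1]]);c['K']=K
    c['D']=np.array(c['distortion'],float);c['R']=np.array(c['rotation'],float)
    if c['R'].shape!=(3,3): print('rot',c['R']);
    c['o']=np.array(c['origin']);return c
def ray(c,uv):
    p=cv2.undistortPoints(np.array(uv,float).reshape(-1,1,2),c['K'],c['D']).reshape(-1,2)
    return np.c_[p,np.ones(len(p))]@c['R'].T
def onz(c,uv,z):
    d=ray(c,uv);return c['o']+d*((z-c['o'][2])/d[:,2])[:,None]
def dep(c,uv):
    uv=np.array(uv).reshape(-1,2).astype(int);d=ray(c,uv);return c['o']+d*c['depth'][uv[:,1],uv[:,0]][:,None]
def save(c,n): cv2.imwrite('pics/'+n,c['frame'][:,:,::-1])
E
python3 - <<'E'
from h import *
o=get_obs();print({k:o[k] for k in('time_s','tool_pos','tool_rot','grip_width')})
for n in('top','side'):
    c=cam(n);save(c,n+'0.png');print(n,c['o'],c['R'].round(3).tolist(),c['fx'])
E
```

```text
pics
{'time_s': 0.0, 'tool_pos': array([ 0.19981296, -0.61795505,  0.22147393]), 'tool_rot': array([-1.79892526e+02,  4.33591032e-03,  1.79225732e+01]), 'grip_width': 0.08684563912219039}
rot [-174.79851457   -0.72280894  -90.2206536 ]
top [0.39831902 0.11914751 1.30053286] [-174.799, -0.723, -90.221] 458.51443460522813
rot [-127.02252168   -0.44887787 -177.25833404]
side [0.47847234 0.99113318 0.70348972] [-127.023, -0.449, -177.258] 475.36569808290415
```

```bash
sed -i "s/    if c\['R'\].shape.*/    c['R']=R.from_euler('xyz',c['R'],degrees=True).as_matrix()/" h.py
```

```text
(no output)
```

View pics/top0.png

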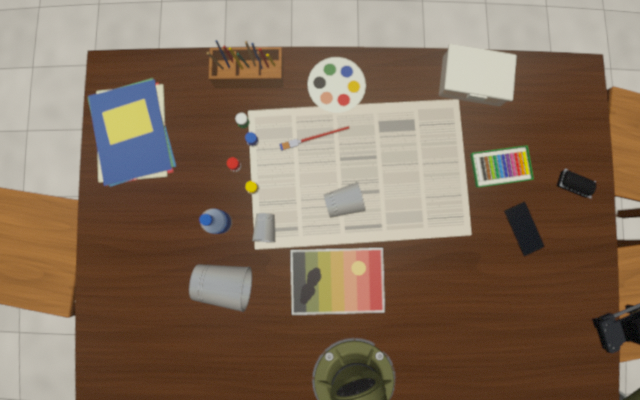

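View pics/side0.png

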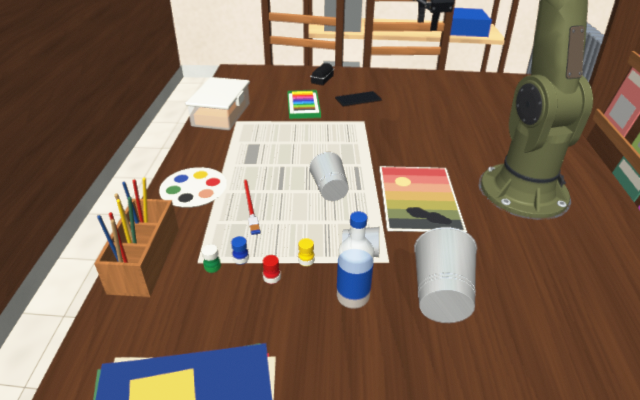

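Top view: three tumblers, a big one at (220,287), a middle one at (345,200) and a small one at (264,228). The middle one lies on the newspaper with its mouth to the right, which fits. The brush runs from (283,147) at the bristles to (349,127) at the handle end. I'll measure these and confirm in a crop.

```bash
python3 - <<'E'
from h import *
c=cam('top');f=c['frame'];
cv2.imwrite('pics/crop1.png',cv2.resize(f[100:260,230:400][:,:,::-1],None,fx=3.7,fy=3.7,interpolation=cv2.INTER_CUBIC))
# heights map; objects above table via depth
vv,uu=np.mgrid[0:400,0:640];P=dep(c,np.c_[uu.ravel(),vv.ravel()]).reshape(400,640,3)
print('paper z',np.median(P[205:235,380:440,2]))
m=((P[...,2]>0.015)&(c['depth']>0)).astype(np.uint8)
def blob(u0,u1,v0,v1,mm):
    z=np.zeros_like(mm);z[v0:v1,u0:u1]=mm[v0:v1,u0:u1];return z
for nm,b in(('mid',(315,375,175,225)),('small',(245,285,205,250)),('big',(180,260,255,315))):
    z=blob(*b,m)
    cn=max(cv2.findContours(z,0,2)[0],key=cv2.contourArea);q=cv2.boxPoints(cv2.minAreaRect(cn))
    X=onz(c,q,0.04);print(nm,q.round(1).tolist(),X[:,:2].round(3).tolist(),np.linalg.norm(X-np.roll(X,1,0),axis=1).round(3),P[z>0][:,2].max())
# brush
hsv=cv2.cvtColor(f,cv2.COLOR_RGB2HSV)
red=(((hsv[...,0]<8)|(hsv[...,0]>172))&(hsv[...,1]>110)).astype(np.uint8);z=blob(296,360,115,150,red)
p=np.argwhere(z>0)[:,::-1];X=onz(c,p,0.0055)[:,:2];mu=X.mean(0);d=np.linalg.svd(X-mu)[2][0];d*=np.sign(d[1]);t=(X-mu)@d
print('brush handle ends',mu+d*t.min(),mu+d*t.max(),np.ptp(t),'dir',d,np.degrees(np.arctan2(d[1],d[0])))
for nm,uv,zz in(('pot',(241,119),.052),('blue',(251,139),.052),('red',(232,163),.052),('yel',(251,187),.052),('water',(208,220),.2)):
    print(nm,onz(c,[uv],zz)[0].round(3))
print('painting',onz(c,[(291,250),(383,248),(384,313),(292,315)],.004).round(3).tolist())
E
```

```text
paper z 0.0005053956711554841
mid [[322.1000061035156, 191.39999389648438], [358.0, 181.10000610351562], [366.20001220703125, 209.8000030517578], [330.29998779296875, 220.10000610351562]] [[0.525, 0.087], [0.554, -0.013], [0.474, -0.035], [0.446, 0.065]] [0.082 0.104 0.083 0.103] 0.08663069228745446
small [[252.0, 240.0], [253.3000030517578, 212.1999969482422], [276.29998779296875, 213.3000030517578], [275.0, 241.10000610351562]] [[0.392, 0.28], [0.468, 0.276], [0.465, 0.213], [0.389, 0.217]] [0.063 0.076 0.063 0.076] 0.06644415014870675
big [[186.3000030517578, 303.0], [192.60000610351562, 258.8999938964844], [251.89999389648438, 267.3999938964844], [245.60000610351562, 311.5]] [[0.22, 0.459], [0.34, 0.443], [0.317, 0.279], [0.198, 0.296]] [0.165 0.121 0.165 0.121] 0.12367438706506984
brush handle ends [0.71522958 0.01021971] [0.67624982 0.14355519] 0.13891642621479905 dir [-0.28059865  0.95982519] 106.29593717054047
pot [0.727 0.312 0.052]
blue [0.67  0.283 0.052]
red [0.603 0.335 0.052]
yel [0.537 0.282 0.052]
water [0.441 0.366 0.2  ]
painting [[0.363, 0.174, 0.004], [0.368, -0.085, 0.004], [0.186, -0.086, 0.004], [0.182, 0.172, 0.004]]
```

View pics/crop1.png

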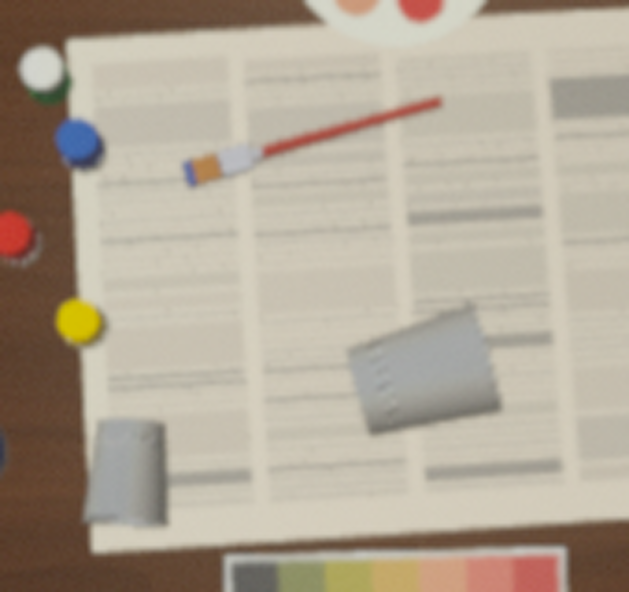

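The crop confirms it: the middle tumbler measures 82 x 103 mm and lies 87 mm high, with its wide mouth on the right. In top pixels the rim centre is near (362,196). The brush lies at the top with its handle end at about (349,127). Next I'll plan the approach.

```bash
cat >> h.py <<'E'
AX=np.radians(106.2); N=np.array([np.cos(AX),np.sin(AX),0])   # -u: from mouth to base
def rot(t,yaw=106.2): return R.from_euler('z',yaw,degrees=True)*R.from_euler('x',180,degrees=True)*R.from_euler('y',t,degrees=True)
def plan(targets):
    o=get_obs();r0=R.from_euler('xyz',o['tool_rot'],degrees=True);p0=o['tool_pos']
    print('t',round(o['time_s'],2),'p',p0.round(4),'rot',o['tool_rot'].round(1),'q',o['qpos'].round(0),'F',o['force'].round(1),'w',round(o['grip_width'],4),o['grasp_force'])
    for p,r in targets:
        s=r0.inv().apply(np.array(p)-p0)/.3;w=(r0.inv()*r).as_rotvec()/np.pi
        n=max(np.linalg.norm(s)*300/41.7,np.linalg.norm(w)*180/7.16);print(s.round(3).tolist()+w.round(3).tolist(),'rows',round(n,1))
E
python3 - <<'E'
from h import *
print(rot(45).as_matrix()[:,2],N)
plan([((.40,-.38,.26),rot(0,60)),((.55,-.15,.25),rot(0))])
E
```

```text
[-0.1972765   0.67903018 -0.70710678] [-0.27899111  0.96029369  0.        ]
t 0.15 p [ 0.1999 -0.6181  0.2217] rot [-179.9    0.    17.9] q [73. 18. -4. 83.  1. 79. -3.] F [ 0.1 -0.5 -0.1] w 0.0869 0.0
[0.879, -0.55, -0.127, -0.0, -0.0, -0.234] rows 7.5
[1.591, -1.125, -0.093, -0.0, -0.0, -0.49] rows 14.0
```

Request:
servo_tool --series '[[[0.88,-0.55,-0.13,0,0,-0.234,0],[0.88,-0.55,-0.13,0,0,-0.234,0],[0.88,-0.55,-0.13,0,0,-0.234,0],[0.88,-0.55,-0.13,0,0,-0.234,0],[0.88,-0.55,-0.13,0,0,-0.234,0],[0.88,-0.55,-0.13,0,0,-0.234,0],[0.88,-0.55,-0.13,0,0,-0.234,0],[0.88,-0.55,-0.13,0,0,-0.234,0],[0.88,-0.55,-0.13,0,0,-0.234,0],[0.88,-0.55,-0.13,0,0,-0.234,0]]]'

```text
time_s: 0.98
tool_pos: [0.4014, -0.379, 0.2617]
tool_rot: [180.0, 0.0, 60.2]
force: [-0.5, -0.6, 0.2]
grip_width: 0.0282
grasp_force: 0.0
```

```bash
python3 - <<'E'
from h import *
plan([((.55,-.15,.22),rot(0)),((.55,-.15,.2),rot(50))])
E
```

```text
t 0.98 p [ 0.4014 -0.379   0.2617] rot [180.    0.   60.2] q [ 59.   6. -20.  93.   2.  81.   9.] F [-0.5 -0.6  0.2] w 0.0282 0.0
[0.909, 0.051, 0.138, -0.0, 0.0, -0.255] rows 6.6
[0.909, 0.051, 0.205, 0.111, 0.263, -0.239] rows 9.3
```

Request:
servo_tool --series '[[[0.91,0.05,0.2,0.11,0.263,-0.24,0],[0.91,0.05,0.2,0.11,0.263,-0.24,0],[0.91,0.05,0.2,0.11,0.263,-0.24,0],[0.91,0.05,0.2,0.11,0.263,-0.24,0],[0.91,0.05,0.2,0.11,0.263,-0.24,0],[0.91,0.05,0.2,0.11,0.263,-0.24,0],[0.91,0.05,0.2,0.11,0.263,-0.24,0],[0.91,0.05,0.2,0.11,0.263,-0.24,0],[0.91,0.05,0.2,0.11,0.263,-0.24,0],[0.91,0.05,0.2,0.11,0.263,-0.24,0],[0.91,0.05,0.2,0.11,0.263,-0.24,0],[0.91,0.05,0.2,0.11,0.263,-0.24,0]]]'

```text
time_s: 1.98
tool_pos: [0.5492, -0.153, 0.1997]
tool_rot: [179.7, -50.0, 106.1]
force: [0.9, 0.1, 0.1]
grip_width: 0.0004
grasp_force: 0.0
```

```bash
python3 - <<'E'
from h import *
rim=np.array([.514,-.024,0])
plan([(rim-N*.05+[0,0,.055],rot(60)),(rim+N*.02+[0,0,.055],rot(60))])
E
```

```text
t 1.98 p [ 0.5492 -0.153   0.1997] rot [179.7 -50.  106.1] q [ 52.  41. -32.  74. -18. 103.  38.] F [0.9 0.1 0.1] w 0.0004 0.0
[-0.191, 0.004, 0.524, 0.002, 0.055, -0.0] rows 4.0
[-0.041, 0.003, 0.703, 0.002, 0.055, -0.0] rows 5.1
```

Request:
servo_tool --series '[[[-0.19,0,0.53,0,0.055,0,0],[-0.19,0,0.53,0,0.055,0,0],[-0.19,0,0.53,0,0.055,0,0],[-0.19,0,0.53,0,0.055,0,0],[-0.19,0,0.53,0,0.055,0,0],[-0.19,0,0.53,0,0.055,0,0],[-0.19,0,0.53,0,0.055,0,0]]]'

```text
time_s: 2.57
tool_pos: [0.5277, -0.0702, 0.0573]
tool_rot: [179.2, -59.7, 106.7]
force: [0.4, -0.3, 0.3]
grip_width: 0.0002
grasp_force: 0.0
```

```bash
python3 - <<'E'
from h import *
c=cam('side');
cv2.imwrite('pics/crop2.png',cv2.resize(c['frame'][100:240,240:440][:,:,::-1],None,fx=3.5,fy=3.5,interpolation=cv2.INTER_CUBIC))
rim=np.array([.514,-.024,0])
plan([(rim+N*.02+[0,0,.052],rot(60))])
E
```

```text
t 2.62 p [ 0.5283 -0.0709  0.0577] rot [179.1 -59.7 106.8] q [ 52.  50. -32.  84. -20.  91.  44.] F [0.3 0.5 1.1] w 0.0003 0.0
[0.1, -0.003, 0.208, 0.002, 0.002, 0.002] rows 1.7
```

View pics/crop2.png

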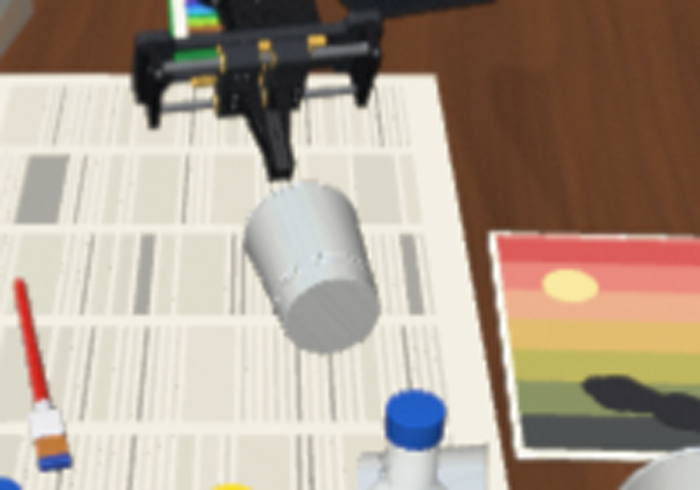

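The closed fingertip, at crop pixel (282,175), sits just in front of the tumbler's mouth and is lined up with its axis. Inserting.

Request:
servo_tool --series '[[[0.05,0,0.104,0,0,0,0],[0.1,0,0.208,0,0,0,0],[0.1,0,0.208,0,0,0,0],[0.1,0,0.208,0,0,0,0]]]'

```text
time_s: 2.95
tool_pos: [0.5082, -0.0021, 0.0525]
tool_rot: [179.1, -59.8, 107.0]
force: [0.4, -0.6, 0.6]
grip_width: 0.0004
grasp_force: 0.0
```

```bash
python3 - <<'E'
from h import *
base=np.array([.4855,.076,0])  # pivot approx below base centre; tool turns rigidly about it
o=get_obs();p0=o['tool_pos'];print(((p0-base)@N),p0[2])
ax=np.cross(-N,[0,0,1])  # raises the mouth (-N -> up)
r0=R.from_euler('xyz',o['tool_rot'],degrees=True)
T=[]
for a in (10,20,30,40,50,58,64):
    q=R.from_rotvec(ax*np.radians(a)); pv=base
    # tool turns less than tumbler: stays hooked; extra push
    T.append((pv+q.apply(p0-pv)+0*N, R.from_rotvec(ax*np.radians(a))*r0))
plan(T)
for p,r in T: print(np.round(p,3),r.as_matrix()[:,2].round(2))
E
```

```text
-0.08129821316677253 0.052463923695735305
t 2.95 p [ 0.5082 -0.0021  0.0525] rot [179.1 -59.8 107. ] q [ 51.  47. -34.  93. -22.  85.  44.] F [ 0.4 -0.6  0.6] w 0.0004 0.0
[0.056, 0.0, 0.007, 0.0, -0.056, -0.0] rows 1.4
[0.109, 0.001, 0.024, 0.001, -0.111, -0.0] rows 2.8
[0.159, 0.001, 0.051, 0.001, -0.167, -0.001] rows 4.2
[0.204, 0.001, 0.085, 0.002, -0.222, -0.001] rows 5.6
[0.242, 0.001, 0.126, 0.002, -0.278, -0.001] rows 7.0
[0.266, 0.001, 0.164, 0.002, -0.322, -0.001] rows 8.1
[0.281, 0.001, 0.194, 0.003, -0.356, -0.001] rows 8.9
[0.505 0.008 0.066] [-0.21  0.73 -0.65]
[0.502 0.02  0.077] [-0.18  0.62 -0.77]
[0.498 0.034 0.086] [-0.14  0.48 -0.87]
[0.493 0.049 0.092] [-0.09  0.33 -0.94]
[0.489 0.064 0.096] [-0.04  0.16 -0.99]
[0.485 0.077 0.097] [-0.01  0.03 -1.  ]
[0.482 0.087 0.096] [ 0.02 -0.07 -1.  ]
```

Request:
servo_tool --series '[[[0.028,0,0.002,0,-0.028,0,0],[0.056,0,0.007,0,-0.056,0,0],[0.083,0,0.014,0,-0.083,0,0],[0.109,0,0.024,0,-0.111,0,0],[0.135,0,0.036,0,-0.139,0,0],[0.159,0,0.051,0,-0.167,0,0],[0.182,0,0.067,0,-0.194,0,0],[0.204,0,0.085,0,-0.222,0,0],[0.204,0,0.085,0,-0.222,0,0]]]'

```text
time_s: 3.7
tool_pos: [0.4947, 0.0521, 0.0955]
tool_rot: [179.2, -19.5, 106.8]
force: [-0.3, 1.1, 0.5]
grip_width: 0.0004
grasp_force: 0.0
```

```bash
python3 - <<'E'
from h import *
c=cam('side');
cv2.imwrite('pics/crop3.png',cv2.resize(c['frame'][80:220,240:440][:,:,::-1],None,fx=3.5,fy=3.5,interpolation=cv2.INTER_CUBIC))
base=np.array([.4855,.076,0]);o=get_obs();p0=o['tool_pos'];print(((p0-base)@N),p0[2])
ax=np.cross(-N,[0,0,1]);r0=R.from_euler('xyz',o['tool_rot'],degrees=True)
plan([(base+R.from_rotvec(ax*np.radians(a)).apply(p0-base),R.from_rotvec(ax*np.radians(a))*r0) for a in range(5,45,5)])
E
```

```text
-0.027819484430989423 0.09426259528164768
t 3.75 p [0.4948 0.0497 0.0943] rot [179.3 -19.7 106.6] q [ 38.  15. -37. 109. -11.  65.  23.] F [ 0.2 -0.1 -0.4] w 0.0007 0.0
[0.028, 0.0, 0.003, 0.0, -0.028, -0.0] rows 0.7
[0.057, 0.0, 0.008, 0.0, -0.056, -0.001] rows 1.4
[0.084, 0.0, 0.016, 0.001, -0.083, -0.001] rows 2.1
[0.111, 0.001, 0.026, 0.001, -0.111, -0.001] rows 2.8
[0.137, 0.001, 0.038, 0.001, -0.139, -0.001] rows 3.5
[0.161, 0.001, 0.053, 0.001, -0.167, -0.002] rows 4.2
[0.184, 0.001, 0.07, 0.001, -0.194, -0.002] rows 4.9
[0.206, 0.001, 0.088, 0.002, -0.222, -0.002] rows 5.6
```

View pics/crop3.png

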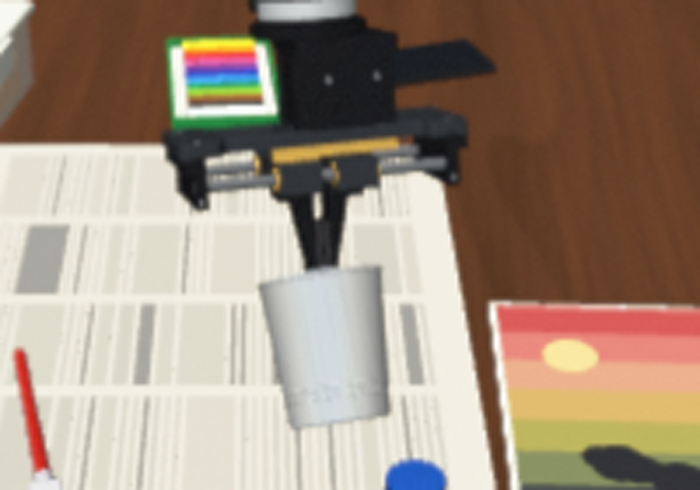

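The tumbler is partly raised: its rim is at crop row 275, its base at about row 425, and the finger is hooked inside. I'll keep going.

Request:
servo_tool --series '[[[0.028,0,0.003,0,-0.028,0,0],[0.057,0,0.008,0,-0.056,0,0],[0.084,0,0.016,0,-0.083,0,0],[0.111,0,0.026,0,-0.111,0,0],[0.137,0,0.038,0,-0.139,0,0],[0.16,0,0.05,0,-0.15,0,0],[0.16,0,0.05,0,-0.15,0,0],[0.16,0,0.05,0,-0.15,0,0]]]'

```text
time_s: 4.42
tool_pos: [0.4799, 0.0956, 0.0935]
tool_rot: [179.6, 7.0, 106.1]
force: [0.9, -0.6, -0.4]
grip_width: 0.0004
grasp_force: 0.0
```

```bash
python3 - <<'E'
from h import *
c=cam('side');
cv2.imwrite('pics/crop4.png',cv2.resize(c['frame'][80:220,240:440][:,:,::-1],None,fx=3.5,fy=3.5,interpolation=cv2.INTER_CUBIC))
o=get_obs();p=o['tool_pos'];plan([(p+[0,0,.15],rot(0))])
E
```

```text
t 4.47 p [0.48   0.0944 0.0932] rot [179.7   7.  105.9] q [ 20.   8. -42. 114.  14.  61. -12.] F [-0.1 -0.4  0.4] w 0.0002 0.0
[-0.061, 0.003, -0.496, 0.002, 0.039, -0.001] rows 3.6
```

View pics/crop4.png

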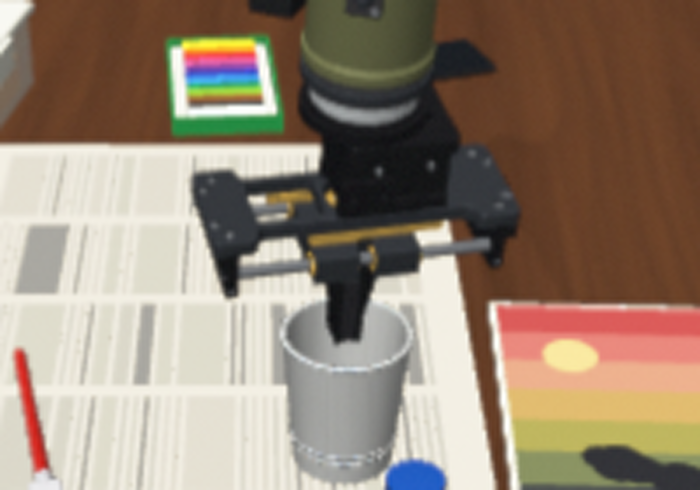

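Side crop: the tumbler now stands upright, with its mouth ellipse at (345,335) and its base at (340,470). I'll withdraw upwards and get the numbers for the move to above the brush.

Request:
servo_tool --series '[[[-0.06,0,-0.25,0,0.039,0,0],[-0.06,0,-0.5,0,0.039,0,0],[-0.06,0,-0.5,0,0.039,0,0],[-0.06,0,-0.5,0,0.039,0,0.4],[-0.06,0,-0.5,0,0.039,0,0.4],[-0.06,0,-0.5,0,0.039,0,0.4],[-0.06,0,-0.5,0,0.039,0,0.4]]]'

```text
time_s: 5.05
tool_pos: [0.4783, 0.0942, 0.2435]
tool_rot: [179.7, 0.0, 105.9]
force: [-0.3, -0.4, -0.0]
grip_width: 0.0197
grasp_force: 0.0
```

```bash
python3 - <<'E'
from h import *
c=cam('side');hsv=cv2.cvtColor(c['frame'],cv2.COLOR_RGB2HSV)
red=(((hsv[...,0]<8)|(hsv[...,0]>172))&(hsv[...,1]>110)).astype(np.uint8);z=np.zeros_like(red);z[170:245,235:262]=red[170:245,235:262]
p=np.argwhere(z>0)[:,::-1];X=onz(c,p,0.0055)[:,:2];mu=X.mean(0);d=np.linalg.svd(X-mu)[2][0];d*=np.sign(d[1]);t=(X-mu)@d
print('handle ends',mu+d*t.min(),mu+d*t.max(),np.ptp(t),np.degrees(np.arctan2(d[1],d[0])))
plan([((.681,.125,.10),rot(0,106.3)),((.681,.125,.003),rot(0,106.3))])
E
```

```text
handle ends [0.71743715 0.00221295] [0.67762333 0.13843796] 0.14192389833663377 106.29180113231335
t 5.1 p [0.4777 0.0945 0.2427] rot [179.8  -0.  106. ] q [ 27.  -1. -41. 103.  -1.  78.   3.] F [ 0.2  0.4 -0.3] w 0.0233 0.0
[-0.089, 0.678, 0.478, 0.001, -0.0, -0.002] rows 6.0
[-0.089, 0.677, 0.802, 0.001, -0.0, -0.002] rows 7.6
```

Request:
servo_tool --series '[[[-0.09,0.678,0.2,0,0,0,0.4],[-0.09,0.678,0.2,0,0,0,0.4],[-0.09,0.678,0.2,0,0,0,0.4],[-0.09,0.678,0.3,0,0,0,0.4],[-0.09,0.678,0.48,0,0,0,0.4],[-0.09,0.678,0.48,0,0,0,0.4],[-0.09,0.678,0.48,0,0,0,0.4],[-0.09,0.678,0.48,0,0,0,0.4],[-0.09,0.678,0.48,0,0,0,0.4]]]'

```text
time_s: 5.85
tool_pos: [0.68, 0.1265, 0.0981]
tool_rot: [180.0, -0.1, 106.1]
force: [0.3, -0.5, 0.1]
grip_width: 0.0349
grasp_force: 0.0
```

```bash
python3 - <<'E'
from h import *
plan([((.681,.126,.003),rot(0,106.3))])
E
```

```text
t 5.85 p [0.68   0.1265 0.0981] rot [ 1.800e+02 -1.000e-01  1.061e+02] q [ 14.  33. -38.  84.  21.  70. -10.] F [ 0.3 -0.5  0.1] w 0.0349 0.0
[-0.003, 0.003, 0.317, 0.0, -0.0, -0.001] rows 2.3
```

Request:
servo_tool --series '[[[0,0.003,0.1,0,0,0,0.4],[0,0.003,0.2,0,0,0,0.4],[0,0.003,0.28,0,0,0,0.4],[0,0.003,0.315,0,0,0,0.4],[0,0.003,0.315,0,0,0,0.4],[0,0.003,0.315,0,0,0,0],[0,0.003,0.315,0,0,0,0],[0,0.003,0.315,0,0,0,0],[0,0.003,0.315,0,0,0,0],[0,0.003,0.315,0,0,0,0],[0,0.003,0.315,0,0,0,0],[0,0.003,0.315,0,0,0,0]]]' --grip_force 15

```text
time_s: 6.85
tool_pos: [0.6833, 0.1274, 0.0082]
tool_rot: [179.6, 0.1, 106.1]
force: [-2.2, -1.3, 6.6]
grip_width: 0.0082
grasp_force: 14.7
```

```bash
python3 - <<'E'
from h import *
c=cam('side');f=c['frame']
# tumbler standing: rim height band by depth
c2=cam('top');vv,uu=np.mgrid[0:400,0:640];P=dep(c2,np.c_[uu.ravel(),vv.ravel()]).reshape(400,640,3)
m=(abs(P[...,2]-.1)<.012)&(abs(P[...,0]-.476)<.08)&(abs(P[...,1]-.11)<.08);q=P[m][:,:2]
(cx,cy),r=cv2.minEnclosingCircle(q.astype(np.float32));print('rim',cx,cy,r,m.sum())
o=get_obs();p=o['tool_pos'];plan([(p+[0,0,.2],rot(0,106.1)),(p+[0,0,.22],rot(40,106.1)),(p+[-.02,-.05,.22],rot(70,106.1))])
E
```

```text
rim 0.47832030057907104 0.10467005521059036 0.043016429990530014 194
t 6.95 p [0.6834 0.1274 0.0082] rot [1.796e+02 1.000e-01 1.061e+02] q [ 13.  38. -36.  87.  24.  62. -12.] F [-1.9 -0.8  6.4] w 0.0079 14.724317193031311
[-0.001, 0.004, -0.667, 0.002, 0.0, 0.0] rows 4.8
[-0.001, 0.005, -0.733, 0.002, 0.223, 0.001] rows 5.6
[-0.143, -0.106, -0.734, 0.002, 0.389, 0.001] rows 9.8
```

The fingers are riding high: z is 8 mm and the width is 8 mm where the handle should give 11. I'll reopen and see how low the tip really goes.

Request:
servo_tool --series '[[[0,0,0,0,0,0,0.3],[0,0,0,0,0,0,0.3],[0,0,0,0,0,0,0.3],[0,0,0,0,0,0,0.3],[0,0,0,0,0,0,0.3]]]'

```text
time_s: 7.37
tool_pos: [0.6829, 0.1273, 0.0062]
tool_rot: [179.7, 0.0, 106.1]
force: [0.4, 0.1, -0.1]
grip_width: 0.0246
grasp_force: 0.0
```

```bash
python3 - <<'E'
from h import *
c=cam('side');cv2.imwrite('pics/crop5.png',cv2.resize(c['frame'][140:260,200:330][:,:,::-1],None,fx=5,fy=5,interpolation=cv2.INTER_CUBIC))
plan([((.681,.126,.002),rot(0,106.3))])
E
```

```text
t 7.42 p [0.6829 0.1273 0.0062] rot [179.7   0.  106.1] q [ 13.  38. -36.  87.  24.  62. -12.] F [-0.1  0.3 -0.2] w 0.025 0.0
[-0.002, -0.007, 0.014, 0.002, 0.0, -0.001] rows 0.1
```

View pics/crop5.png

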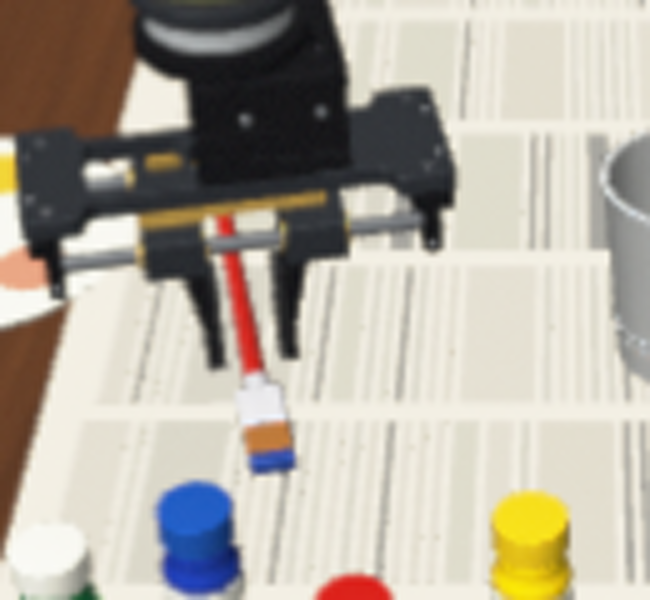

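The handle runs between the two fingers, just short of the ferrule, at about crop pixel (250,355). The alignment is good and the fingers are only too high, so I'll lower and close again.

Request:
servo_tool --series '[[[0,-0.003,0.015,0,0,0,0.3],[0,-0.003,0.017,0,0,0,0.3],[0,-0.003,0.017,0,0,0,0.3],[0,-0.003,0.017,0,0,0,0.3]]]'

```text
time_s: 7.75
tool_pos: [0.682, 0.1271, 0.0011]
tool_rot: [179.7, 0.0, 106.1]
force: [0.0, 0.2, -0.2]
grip_width: 0.0261
grasp_force: 0.0
```

Request:
servo_tool --series '[[[0,0,0,0,0,0,0],[0,0,0,0,0,0,0],[0,0,0,0,0,0,0],[0,0,0,0,0,0,0],[0,0,0,0,0,0,0],[0,0,0,0,0,0,0]]]' --grip_force 12

```text
time_s: 8.25
tool_pos: [0.6822, 0.1271, 0.0014]
tool_rot: [179.7, 0.0, 106.1]
force: [0.2, 1.1, 1.0]
grip_width: 0.0107
grasp_force: 12.0
```

Request:
servo_tool --series '[[[0,0,-0.1,0,0,0,0],[0,0,-0.2,0,0,0,0],[0,0,-0.3,0,0,0,0],[0,0,-0.45,0,0.03,0,0],[0,0,-0.6,0,0.06,0,0],[0,0,-0.73,0,0.1,0,0],[0,0,-0.73,0,0.14,0,0],[0,0,-0.73,0,0.17,0,0],[0,0,-0.73,0,0.2,0,0],[0,0,-0.73,0,0.23,0,0],[0,0,-0.73,0,0.25,0,0],[0,0,-0.73,0,0.25,0,0]]]' --grip_force 25

```text
time_s: 9.25
tool_pos: [0.6816, 0.1216, 0.2158]
tool_rot: [-180.0, -45.1, 105.7]
force: [-0.0, -1.4, -2.0]
grip_width: 0.01
grasp_force: 25.0
```

```bash
python3 - <<'E'
from h import *
o=get_obs();p=o['tool_pos']
plan([((.53,.09,.27),rot(60,106.1)),((.51,.10,.27),rot(70,106.1))])
E
```

```text
t 9.25 p [0.6816 0.1216 0.2158] rot [-180.   -45.1  105.7] q [ 36.  45. -49.  70. -12.  86.  12.] F [-0.  -1.4 -2. ] w 0.01 24.983555674552917
[0.153, -0.515, -0.102, 0.002, 0.083, -0.001] rows 3.9
[0.188, -0.57, -0.067, 0.002, 0.139, -0.001] rows 4.3
```

```bash
python3 - <<'E'
from h import *
plan([((.466,.143,.275),rot(70,106.1))])
E
```

```text
t 9.25 p [0.6816 0.1216 0.2158] rot [-180.   -45.1  105.7] q [ 36.  45. -49.  70. -12.  86.  12.] F [-0.  -1.4 -2. ] w 0.01 24.983555674552917
[0.326, -0.672, 0.047, 0.002, 0.139, -0.001] rows 5.4
```

Request:
servo_tool --series '[[[0.07,-0.05,-0.07,0,0.03,0,0],[0.14,-0.12,-0.14,0,0.06,0,0],[0.2,-0.24,-0.1,0,0.09,0,0],[0.24,-0.36,-0.05,0,0.12,0,0],[0.28,-0.48,0,0,0.139,0,0],[0.31,-0.58,0.03,0,0.139,0,0],[0.326,-0.672,0.047,0,0.139,0,0],[0.326,-0.672,0.047,0,0.139,0,0],[0.326,-0.672,0.047,0,0.139,0,0],[0.326,-0.672,0.047,0,0.139,0,0],[0.326,-0.672,0.047,0,0.139,0,0],[0.326,-0.672,0.047,0,0.139,0,0]]]'

```text
time_s: 10.25
tool_pos: [0.466, 0.1472, 0.2787]
tool_rot: [178.8, -69.9, 107.2]
force: [0.2, 1.1, -0.7]
grip_width: 0.0104
grasp_force: 25.0
```

```bash
python3 - <<'E'
from h import *
c=cam('side');cv2.imwrite('pics/crop6.png',cv2.resize(c['frame'][50:240,240:440][:,:,::-1],None,fx=3,fy=3,interpolation=cv2.INTER_CUBIC))
plan([((.466,.143,.275),rot(70,106.1))])
hsv=cv2.cvtColor(c['frame'],cv2.COLOR_RGB2HSV)
red=(((hsv[...,0]<8)|(hsv[...,0]>172))&(hsv[...,1]>110)).astype(np.uint8);z=np.zeros_like(red);z[50:190,290:375]=red[50:190,290:375]
p=np.argwhere(z>0)[:,::-1];print(len(p),p.min(0),p.max(0))
o=get_obs();r=R.from_euler('xyz',o['tool_rot'],degrees=True).as_matrix();ft=o['tool_pos']-.004*r[:,2]-.131*r[:,0];print('foot pred (tool x sign)',ft)
# project
def proj(X): return cv2.projectPoints(np.array([X]),cv2.Rodrigues(c['R'].T)[0],-c['R'].T@c['o'],c['K'],c['D'])[0].ravel()
print('foot px',proj(ft),'depth-based foot',)
E
```

```text
t 10.3 p [0.4658 0.1472 0.2787] rot [178.9 -70.  107.2] q [ 65.  36. -63. 101. -34.  87.  26.] F [-0.5 -0.7 -1.1] w 0.0097 24.98560756444931
[-0.016, -0.003, -0.009, 0.0, 0.0, 0.002] rows 0.1
215 [293  94] [350 150]
foot pred (tool x sign) [0.48012676 0.10068551 0.15699272]
foot px [338.27911055 152.40499482] depth-based foot
```

View pics/crop6.png

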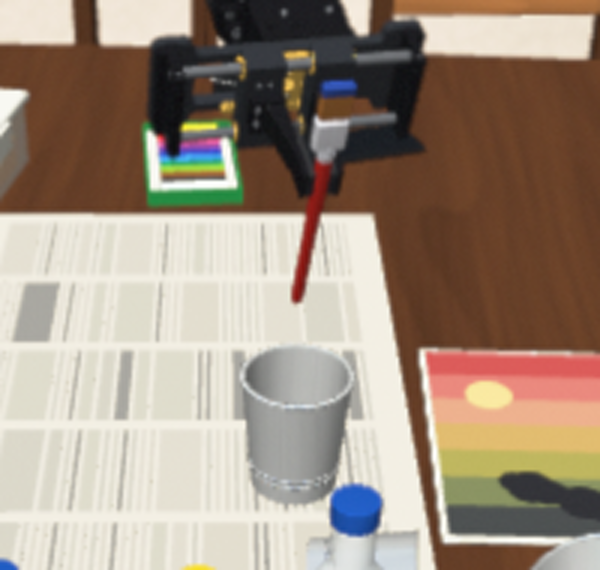

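The handle end is at (297,300) in the crop, which is full-frame (339,150). The prediction was (338,152), so the grasp model holds. The foot hangs over the mouth. Descending.

```bash
python3 - <<'E'
from h import *
o=get_obs();p=o['tool_pos'];r=R.from_euler('xyz',o['tool_rot'],degrees=True)
plan([(p-N*.004+[0,0,-.07],r),(p-N*.004+[0,0,-.135],r),(p-N*.004+[0,0,-.149],r)])
E
```

```text
t 10.3 p [0.4658 0.1472 0.2787] rot [178.9 -70.  107.2] q [ 65.  36. -63. 101. -34.  87.  26.] F [-0.5 -0.7 -1.1] w 0.0097 24.98560756444931
[-0.224, -0.002, 0.067, 0.0, 0.0, 0.0] rows 1.7
[-0.427, -0.003, 0.142, 0.0, 0.0, 0.0] rows 3.2
[-0.471, -0.003, 0.158, 0.0, 0.0, 0.0] rows 3.6
```

Request:
servo_tool --series '[[[-0.11,0,0.03,0,0,0,0],[-0.224,-0.002,0.067,0,0,0,0],[-0.29,-0.002,0.092,0,0,0,0],[-0.36,-0.002,0.117,0,0,0,0],[-0.427,-0.003,0.142,0,0,0,0],[-0.427,-0.003,0.142,0,0,0,0],[-0.427,-0.003,0.142,0,0,0,0],[-0.427,-0.003,0.142,0,0,0,0]]]'

```text
time_s: 10.97
tool_pos: [0.4666, 0.1436, 0.1447]
tool_rot: [178.8, -70.0, 107.2]
force: [0.8, 0.1, 0.3]
grip_width: 0.01
grasp_force: 25.0
```

```bash
python3 - <<'E'
from h import *
c=cam('side');cv2.imwrite('pics/crop7.png',cv2.resize(c['frame'][80:230,260:420][:,:,::-1],None,fx=3.5,fy=3.5,interpolation=cv2.INTER_CUBIC))
o=get_obs();p=o['tool_pos'];r=R.from_euler('xyz',o['tool_rot'],degrees=True);m=r.as_matrix()
print('foot',p-.004*m[:,2]-.131*m[:,0]);plan([(p+[0,0,-.01],r)])
E
```

```text
foot [0.48106483 0.09698979 0.02314802]
t 11.02 p [0.4667 0.1435 0.1448] rot [178.8 -70.  107.3] q [ 60.  47. -56. 104. -27.  78.  33.] F [ 0.  -0.2 -0.7] w 0.01 24.985380470752716
[-0.031, -0.0, 0.011, 0.0, 0.0, 0.0] rows 0.2
```

View pics/crop7.png

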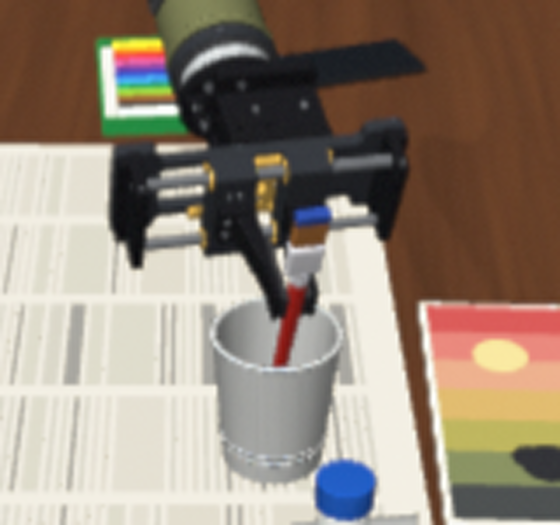

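The handle is inside the mouth at crop (290,335), with no contact force. The foot is at about z=23 mm, so I'll go 15 mm lower and then release.

Request:
servo_tool --series '[[[-0.02,0,0.007,0,0,0,0],[-0.04,0,0.014,0,0,0,0],[-0.047,0,0.017,0,0,0,0],[-0.047,0,0.017,0,0,0,0],[-0.047,0,0.017,0,0,0,0]]]' --grip_force 10

```text
time_s: 11.43
tool_pos: [0.4659, 0.1432, 0.1285]
tool_rot: [179.1, -70.0, 107.0]
force: [-0.7, 0.3, -0.1]
grip_width: 0.0103
grasp_force: 10.0
```

Request:
servo_tool --series '[[[0,0,0,0,0,0,0.2],[0,0,0,0,0,0,0.4],[0,0,0,0,0,0,0.4],[0,0,0,0,0,0,0.4],[0,0,0,0,0,0,0.4],[0,0,0,0,0,0,0.4],[0,0,0,0,0,0,0.4]]]'

```text
time_s: 12.02
tool_pos: [0.466, 0.1431, 0.1285]
tool_rot: [179.1, -70.0, 107.0]
force: [0.7, -0.0, -1.0]
grip_width: 0.0348
grasp_force: 0.0
```

Request:
servo_tool --series '[[[0,0,-0.06,0,0,0,0.4],[0,0,-0.12,0,0,0,0.4],[0,0,-0.2,0,0,0,0.4],[0,0,-0.3,0,0,0,0.4],[0,0,-0.4,0,0,0,0.4],[0,0,-0.4,0,0,0,0.4],[0,0,-0.4,0,0,0,0.4]]]'

```text
time_s: 12.6
tool_pos: [0.4983, 0.0331, 0.1694]
tool_rot: [178.9, -69.9, 106.9]
force: [0.4, 0.8, 0.2]
grip_width: 0.0344
grasp_force: 0.0
```

```bash
python3 - <<'E'
from h import *
c=cam('side');cv2.imwrite('pics/crop8.png',cv2.resize(c['frame'][60:280,190:420][:,:,::-1],None,fx=2.6,fy=2.6,interpolation=cv2.INTER_CUBIC))
plan([])
E
```

```text
t 12.65 p [0.4972 0.0347 0.1694] rot [179. -70. 107.] q [ 62.  49. -52.  93. -23.  90.  32.] F [-0.1 -0.  -0.9] w 0.0348 0.0
```

View pics/crop8.png

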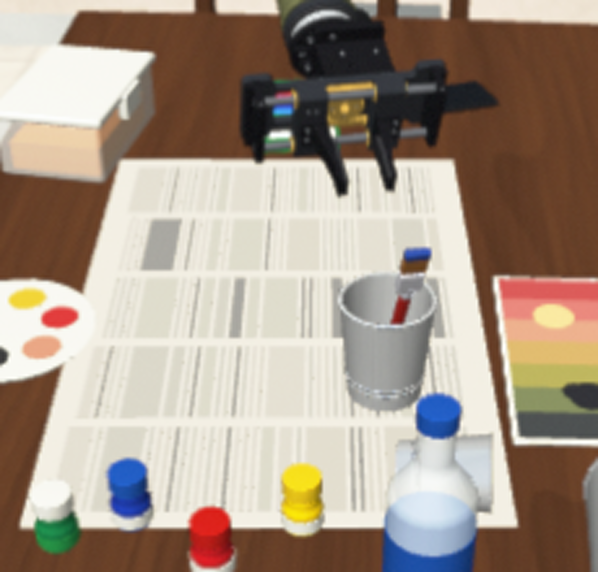

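The brush stands in the tumbler leaning on the rim, with its tip at crop (417,253), and the gripper is clear. I'll check the tip height to rule out a jam, after a moment to settle.

Request:
servo_tool --series '[[[0,0,-0.1,0,0,0,0.4],[0,0,-0.1,0,0,0,0.4],[0,0,-0.1,0,0,0,0.4],[0,0,-0.1,0,0,0,0.4],[0,0,-0.1,0,0,0,0.4],[0,0,-0.1,0,0,0,0.4]]]'

```text
time_s: 13.15
tool_pos: [0.5041, 0.0089, 0.1797]
tool_rot: [179.2, -70.0, 107.0]
force: [0.2, -0.0, -0.8]
grip_width: 0.0348
grasp_force: 0.0
```

```bash
python3 - <<'E'
from h import *
c=cam('side')
for uv in [(349,157),(351,158),(349,161),(347,169),(344,179)]: print(uv,c['frame'][uv[1],uv[0]],dep(c,uv)[0].round(3))
c=cam('top');vv,uu=np.mgrid[0:400,0:640];P=dep(c,np.c_[uu.ravel(),vv.ravel()]).reshape(400,640,3)
m=(P[...,2]>.13)&(abs(P[...,0]-.47)<.1)&(abs(P[...,1]-.16)<.08)
q=P[m];print(m.sum(),q[np.argsort(-q[:,2])[:6]].round(3))
m=(abs(P[...,2]-.1)<.012)&(abs(P[...,0]-.476)<.08)&(abs(P[...,1]-.11)<.08);print('rim',cv2.minEnclosingCircle(P[m][:,:2].astype(np.float32)))
E
```

```text
(349, 157) [ 53  87 182] [0.458 0.181 0.196]
(351, 158) [ 41  65 136] [0.454 0.18  0.194]
(349, 161) [95 64 38] [0.458 0.176 0.184]
(347, 169) [129 128 130] [0.461 0.162 0.155]
(344, 179) [121  25  20] [0.466 0.149 0.12 ]
1146 [[0.398 0.119 1.301]
 [0.398 0.119 1.301]
 [0.398 0.119 1.301]
 [0.398 0.119 1.301]
 [0.398 0.119 1.301]
 [0.398 0.119 1.301]]
rim ((0.4783939719200134, 0.1046551913022995), 0.04306042939424515)
```

The tip is at z≈0.197 with a lean of about 23°, which puts the foot at z≈0.006, on the floor. Handing in.

```bash
python3 -c "
from cell import env
print(env.sign_off())"
```

```text
the job is handed in; nothing more can be done
None
```

The tumbler stands upright, and the brush stands in it bristles up, leaning about 23° with its handle end on the floor by my measurement; the job is handed in at about 13 s, with no verdict returned.

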